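# Clamp a heat-sink module in the bench screw press

## Task

Push the loaded tray of the bench screw press fully home under the spindle. Then wind the crank clockwise until the pressure foot just touches the heat sink (feel the crank become stiffer), give it half a turn more from there and no further, or the part is over-pressed, and let go, leaving the module clamped and the other things on the bench where they are.

Things in the scene. Friction and masses are not known exactly. Their poses are not given: they have to be found in the camera images.
- press: Grey C-frame bench screw press, bolted down. Origin: on the vertical spindle axis at bench level; z up; +y points to its column (from y = 99 mm), -y is the loading side, where the tray comes out. Base 150 mm (x) by 350 mm (y -200 to +150), 20 mm thick. Head arm 70 mm wide, y -70 to +147 mm, 155 to 205 mm above the bench; under it a round 38 mm pressure foot, on top the crank.
- screw (a point): Fixed point on the spindle axis, on the bronze nut on top of the head, 213 mm above the bench. Two-start screw: spindle, foot, crank and handle sink together by 8 mm per clockwise turn. Self-locking: stays where it is left. Contact comes 0.4 to 1.6 turns from the start: the bed is packed up by an unknown 0 to 5 mm, so it has to be felt.
- crank (a joint): Crank angle, rad, growing clockwise from above (winding down). At 0 the arm points along the press's -x, at pi/2 along +y, at pi along +x. Starts at 0 to 3.1, foot clear. Turning it free takes about 8 N at the handle; at contact about 3 N more within some 15 degrees (the foot's spring is preloaded), then steadily up to about 5 N more than free half a turn later.
- crank_handle (a point): Mid-length of the black upright handle on the crank arm's end, 65 mm from the spindle axis: a cylinder 25 mm across, 56 mm long, free to turn on its pin, so the wrist need not turn. Its top is 28 mm above this point, the arm's top 31 mm below, the top of the 34 mm hub on the axis 15 mm below. Starts 277 to 281 mm above the bench.
- tray (a joint): Loading tray, slide in m along the press's +y: 0 fully out (start), 0.120 fully home against its stop, module under the foot. About 4 N to push. Its black round knob, 31 mm across, has a flat end facing the press's -y, at press x = 0, y = -0.250 m + joint value, centre 60 to 65 mm above the bench. The bed and rails under its path are up to 43 mm high.
- module: The work, lying loose in the tray's pocket: dark green 62 mm square board, 5 mm thick, with a finned aluminium heat sink 44 mm square, 26 mm high on its middle. Origin: centre of the underside.
- solder_spool: Bystander: green-flanged solder spool, 62 mm across, 28 mm high, origin under its centre.
- tape_roll: Bystander: white tape roll, 60 mm across, 18 mm high, beside the press.
- flux_jar: Bystander: amber jar, 48 mm across, 55 mm high, beside the press.
- spare_sink: Bystander: spare heat sink on the bench, 36 mm square, 18 mm high, beside the press.
- screwdriver: Bystander: screwdriver, 170 mm long.
- brush: Bystander: brush, 160 mm long.
- parts_bin: Bystander: grey open bin with one divider, 100 by 150 mm, 45 mm high.

How it is judged (in metres and radians):
On the way, in this order (a step that is already met when the one before it is completed fails the run):
1. the tray is fully home and the foot is still clear of the heat sink (value of joint tray above 0.1175 m and contact force between press and module below 1 N), for 0.2 s.
2. with the tray home, the foot bears on the heat sink (value of joint tray above 0.1175 m and contact force between press and module above 100 N), for 0.1 s.
At the end, for the whole second after the job is handed in: The tray is within 2.5 mm of fully home, the module lies flat under the foot, within 5 mm of the spindle axis, and is clamped with 241 to 297 N, which is what 3/8 to 5/8 of a turn past first contact gives (half a turn: 269 N); the crank is released and at rest (value of joint tray above 0.1175 m and contact force between press and module between 241 and 297 N and velocity of joint crank between -0.03 and 0.03 rad/s and horizontal distance between module and press below 0.005 m and angle between module's own z axis and vertical below 0.04 rad); the robot touches nothing.
It fails at once if the module is over-pressed: more than 315 N (about 0.7 turn past contact) (contact force between press and module above 315 N).
It fails at once if a bystander is moved by more than 30 mm (distance of any of solder_spool, tape_roll, flux_jar, spare_sink, screwdriver, brush, parts_bin from where it was at the start of the episode above 0.03 m).
It also fails if it takes over 72 s, if anything falls off the work surface, if the arm or the gripper's body presses on something with over 40 N, if the wrist force passes 120 N, or if a joint passes its speed limit or range.

## Robot

A 6-joint arm with a two-finger parallel gripper is mounted at the origin on the work surface. World frame = base frame: x ahead of the robot, y to its left, z up, the work surface at z = 0. Lengths are in mm, angles in rad, forces in N, time in s.
With the tool pointing down it reaches from about 325 to 775 mm from the base axis. Payload 9.3 kg.
Tool frame: the origin (TCP) lies on the centre line of the jaws, within the pads' length; the fingertips stand 17 mm ahead of it and the grasp point (between the pads) lies 2 mm behind it; z points along the fingers, y is the direction in which the jaws open and shut (so a half turn about z gives the same grasp; the last joint's range is limited). The gripper opens to 85 mm and grips with 20 to 120 N. Pads are 22 mm wide; open, the fingers measure 114 mm over their backs; the gripper's body (76 mm by 85 mm) begins 54 mm behind the grasp point. The pads swing forward as they close: fully open they stand 13 mm farther back than shut.
Start: joints at [-1.472, 0.259, 0.021, 1.334, 0, 1.418], TCP at [137.024, -532.655, 248.279] pointing down, gripper open.
Joint ranges: [-3.04, 3.04], [-0.91, 1.82], [-1.04, 1.36], [-1.92, 1.95], [-1.52, 1.45], [-3.14, 3.14]. Speed limits (rad/s): [2.22, 2.22, 2.79, 3.14, 3.14, 3.14].

## Interface

Orientations are given as a unit quaternion [w, x, y, z].
In Python, from workcell import robot gives the robot as it stands.
- The arm moves only by the shell command python3 -m inch 'ROWS' [FORCE]. ROWS is JSON, a list of rows, each an object with "delta_pos": the shift along the world's x, y, z in mm, a list of three; "roll": the turn about the world's z in rad; "grip": the finger opening in mm, from 0 to 85.4. A call has 1 to 12 rows; each row is the pose to reach, as a shift and turn from the pose commanded when the call began; what a row does not reach only later rows make up. A row lasts 1/8 s, in which the tool goes at most 62.5 mm and 10.7 degrees, less where a joint would pass 70% of its speed; a pose out of reach is approached as far as the arm can. A call with a gripper value outside its range is refused whole. The fingers move at their own pace and stop on an object; FORCE is the grip in N (left out, the last holds). Time passes only in rows, so rows that repeat a pose let the fingers close. It gives the time, the measured TCP pose, the force and the opening at its end, in the units of the state.
- robot.read_state(): the state, without advancing time (a new reading comes with each control period).
- robot.get_image(name): name is "scene" or "top" or "wrist"; returns a dict with "pixels" (480x640x3 uint8, red, green, blue), "fx", "fy", "cx", "cy" (pixels), "rvec" (rotation vector, rad) and "tvec" (3), from world to camera coordinates, as OpenCV has them. Camera axes: x right, y down, z forward; pixel columns grow to the right and rows downward; lengths in mm; the calibration is good to about 2 mm. The wrist camera is an equidistant fisheye: a pixel r from the principal point sees the ray r / f radians off the axis. A picture is of the moment at which its call begins. There is no depth.
- robot.hand_in(): hands the job in, once; it reports no verdict.
The state is a dict: "time": time; "joint_positions": joint angles; "qvel": joint speeds; "joint_efforts": joint torques, N m; "ee_pos": TCP position; "tool_rot": TCP orientation; "force": force on the tool from outside, world axes, zero at the start; "ft_torque": the same for the moment, N m; "width": finger opening in mm.
Only numpy, scipy, OpenCV 4.12 (cv2) and the standard library are available. Lean on these libraries where they do the work, as an engineer would, in place of code of your own. Each camera call takes 0.05 s, during which the arm holds its last target. There are 200 camera calls.

## Working session

There is one attempt and no reset: what is moved stays moved. The work goes in short steps, Python scripts to look and compute and a shell command to move; the robot and the scene stay as the last step left them, time stands still between calls to the robot, and variables do not carry over. Pictures are saved under pics/ and viewed, about 8 in all and at most 12, crops included, and the job is handed in when it is done.

```bash
ls; mkdir -p pics; cat > h.py <<'E'
import numpy as np, cv2
from workcell import robot
def grab(n,f):
    im=robot.get_image(n); cv2.imwrite('pics/'+f,im['pixels'][:,:,::-1]); np.save('pics/'+f[:-4]+'.npy',im,allow_pickle=True); return im
def load(f): return np.load('pics/'+f+'.npy',allow_pickle=True).item()
def ray(im,u,v):
    R=cv2.Rodrigues(np.array(im['rvec'],float))[0]; t=np.array(im['tvec'],float).ravel()
    d=R.T@np.array([(u-im['cx'])/im['fx'],(v-im['cy'])/im['fy'],1.]); return -R.T@t,d
def onz(im,u,v,z):
    c,d=ray(im,u,v); return c+d*(z-c[2])/d[2]
def proj(im,p):
    return cv2.projectPoints(np.array([p],float),np.array(im['rvec'],float),np.array(im['tvec'],float),np.array([[im['fx'],0,im['cx']],[0,im['fy'],im['cy']],[0,0,1.]]),None)[0].ravel()
E
python3 - <<'E'
from h import *
a=grab('top','top1.png');b=grab('scene','scene1.png')
for i in (a,b): print(i['fx'],ray(i,320,240))
print(robot.read_state())
E
```

```text
pics
470.1403571071594 (array([ 271.54099166,   76.18146361, 1330.3331559 ]), array([ 0.20126306, -0.01746974, -0.97939789]))
522.1639532800929 (array([1027.73854475, -251.06438627, 1174.70087722]), array([-0.44943887,  0.24907121, -0.85791928]))
{'time': 0.1, 'joint_positions': array([-1.47161005e+00,  2.59118850e-01,  2.08607394e-02,  1.33369991e+00,
        2.32487382e-05,  1.41823626e+00]), 'qvel': array([ 1.26121948e-03, -9.75688855e-04,  1.14349559e-03,  6.46505392e-05,
       -8.45607957e-04, -5.86831276e-04]), 'joint_efforts': array([ 3.78327983e-03, -5.56693661e+01,  3.45068014e+01,  1.16750281e-02,
       -1.53580286e-04, -8.78198932e-06]), 'ee_pos': array([ 137.00341337, -532.43395381,  247.7449586 ]), 'tool_rot': array([-5.80328441e-04,  9.92088260e-01,  1.25541017e-01,  2.71193482e-05]), 'force': array([ 0.39950553,  0.37364342, -0.31862112]), 'ft_torque': array([-0.01535513, -0.02506007, -0.03604932]), 'width': 85.37382814906488}
```

View pics/top1.png

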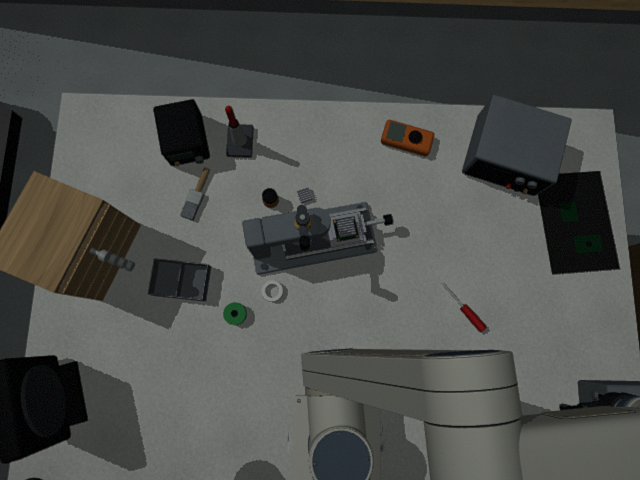

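View pics/scene1.png

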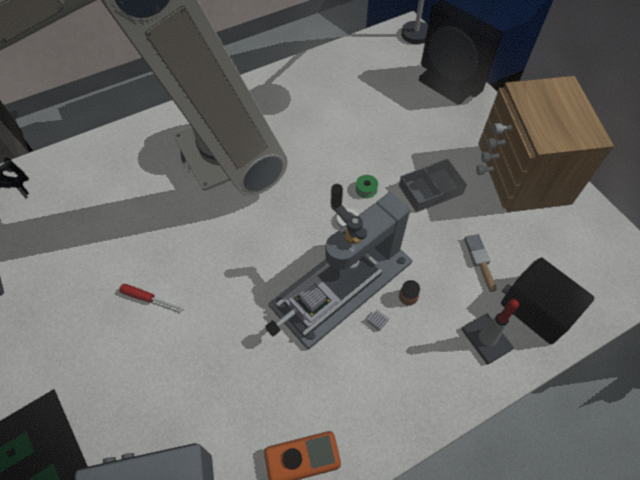

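The top view shows the knob at about (388,219), the handle at about (305,242) and the spindle near (301,215). In the scene view the knob is at about (272,327), the handle at (337,195) and the hub at (353,225). I'll enlarge both to get accurate pixels.

```bash
python3 - <<'E'
from h import *
a=load('top1');b=load('scene1')
A=a['pixels'][190:280,238:408,::-1];B=b['pixels'][175:350,255:425,::-1]
A=cv2.resize(A,None,fx=4.6,fy=4.6,interpolation=cv2.INTER_CUBIC)[:,:782]
cv2.imwrite('pics/ca.png',cv2.convertScaleAbs(A,alpha=1.8))
B=cv2.resize(B,None,fx=3.4,fy=3.4,interpolation=cv2.INTER_CUBIC)
cv2.imwrite('pics/cb.png',cv2.convertScaleAbs(B,alpha=1.8))
E
```

```text
(no output)
```

View pics/ca.png

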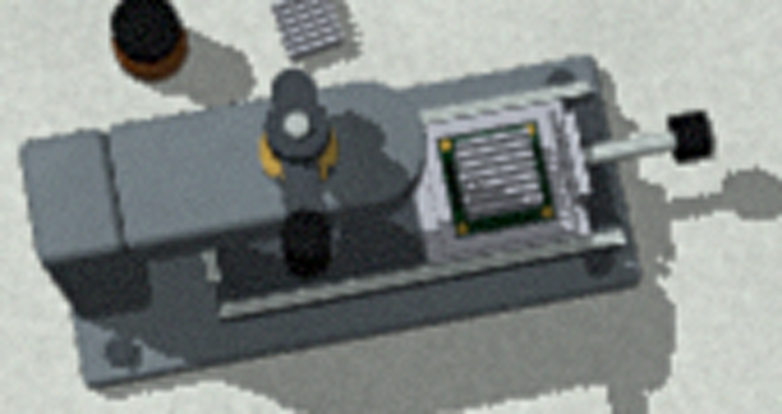

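View pics/cb.png

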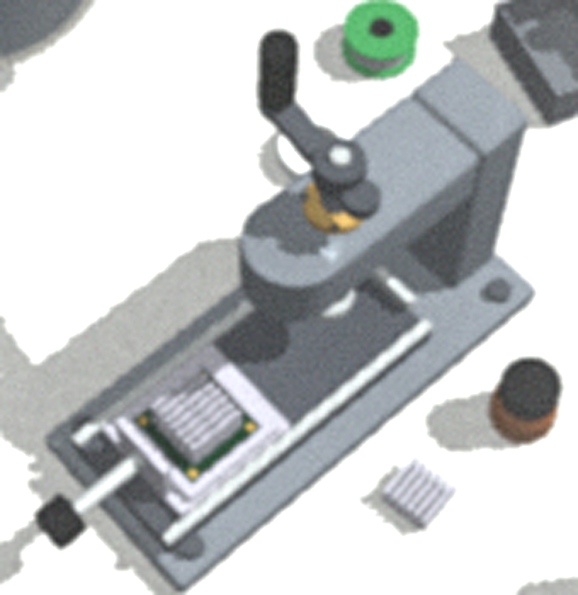

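```bash
cat >> h.py <<'E'
def tri(a,pa,b,pb):
    c1,d1=ray(a,*pa);c2,d2=ray(b,*pb)
    s=np.linalg.lstsq(np.c_[d1,-d2],c2-c1,rcond=None)[0]
    p,q=c1+d1*s[0],c2+d2*s[1]; return (p+q)/2,np.linalg.norm(p-q)
E
python3 - <<'E'
from h import *
np.set_printoptions(suppress=True,precision=1)
a=load('top1');b=load('scene1')
A=lambda x,y:(238+x/4.6-.4,190+y/4.6-.4)
B=lambda x,y:(255+x/3.4-.35,175+y/3.4-.35)
for n,p,q in [('knob',(691,137),(60,520)),('hub',(297,124),(340,155)),('handle',(306,243),(278,72))]: print(n,tri(a,A(*p),b,B(*q)))
c=[onz(a,*A(*p),20)for p in [(597,58),(638,283),(88,385)]]
c2=[onz(b,*B(*p),20)for p in [(530,295),(182,588),(50,440)]]
print(np.array(c),np.array(c2))
for k in (c[0]-c[1],c[2]-c[1],c2[1]-c2[0],c2[2]-c2[1]):print(np.linalg.norm(k),np.degrees(np.arctan2(k[1],k[0])))
print(onz(a,*A(297,124),266),onz(b,*B(340,155),266))
E
```

```text
knob (array([ 594.7, -134.1,   65. ]), np.float64(0.43024310554770856))
hub (array([544.9,  99.5, 265.5]), np.float64(0.9892324217198926))
handle (array([480.8,  92.8, 278.8]), np.float64(1.5387324558846582))
[[ 656.1  -82.3   20. ]
 [ 512.5 -107.8   20. ]
 [ 441.4  227.8   20. ]] [[ 588.7  252.4   20. ]
 [ 660.6  -79.4   20. ]
 [ 520.1 -109.1   20. ]]
145.76884543070105 10.055521221412933
343.0327852737442 101.96915884715318
339.5291434195358 -77.77345872755141
143.69234900174843 -168.06116178079552
[545.   99.9 266. ] [545.   98.8 266. ]
```

Both views agree. The spindle is at (545, 99.5) and press +y points at 102°. The knob is 239 mm from the spindle at z of about 65. The handle radius is 64.5, so the crank angle is about 0.1 rad. Next I'll go in front of the knob with the jaws shut.

```bash
python3 -m inch '[{"delta_pos":[45,32,0],"roll":0,"grip":0},{"delta_pos":[90,65,0],"roll":-0.02,"grip":0},{"delta_pos":[140,101,0],"roll":-0.04,"grip":0},{"delta_pos":[190,137,0],"roll":-0.04,"grip":0},{"delta_pos":[240,173,0],"roll":-0.04,"grip":0},{"delta_pos":[290,209,0],"roll":-0.04,"grip":0},{"delta_pos":[340,245,0],"roll":-0.04,"grip":0},{"delta_pos":[390,281,0],"roll":-0.04,"grip":0},{"delta_pos":[435,314,0],"roll":-0.04,"grip":0},{"delta_pos":[470,338,0],"roll":-0.04,"grip":0},{"delta_pos":[470,338,-30],"roll":-0.04,"grip":0},{"delta_pos":[470,338,-80],"roll":-0.04,"grip":0}]' 60
```

```text
time: 1.6
ee_pos: [608.2, -194.2, 168.1]
tool_rot: [0.001, 0.994, 0.106, 0.001]
force: [1.2, -0.2, -0.5]
width: 0.0
```

```bash
python3 -m inch '[{"delta_pos":[0,0,-40],"roll":0,"grip":0},{"delta_pos":[0,0,-80],"roll":0,"grip":0},{"delta_pos":[0,0,-100],"roll":0,"grip":0},{"delta_pos":[-2,10,-100],"roll":0,"grip":0},{"delta_pos":[-4,20,-100],"roll":0,"grip":0},{"delta_pos":[-4,20,-100],"roll":0,"grip":0}]' && python3 - <<'E'
from h import *
im=grab('scene','s2.png')
c=cv2.resize(im['pixels'][130:380,180:480,::-1],None,fx=2.4,fy=2.4,interpolation=2); cv2.imwrite('pics/s2c.png',cv2.convertScaleAbs(c,alpha=1.6))
E
```

```text
time: 2.35
ee_pos: [603.4, -173.7, 69.7]
tool_rot: [0.0, 0.994, 0.106, 0.001]
force: [-0.8, 0.5, -0.0]
width: 0.1
```

View pics/s2c.png

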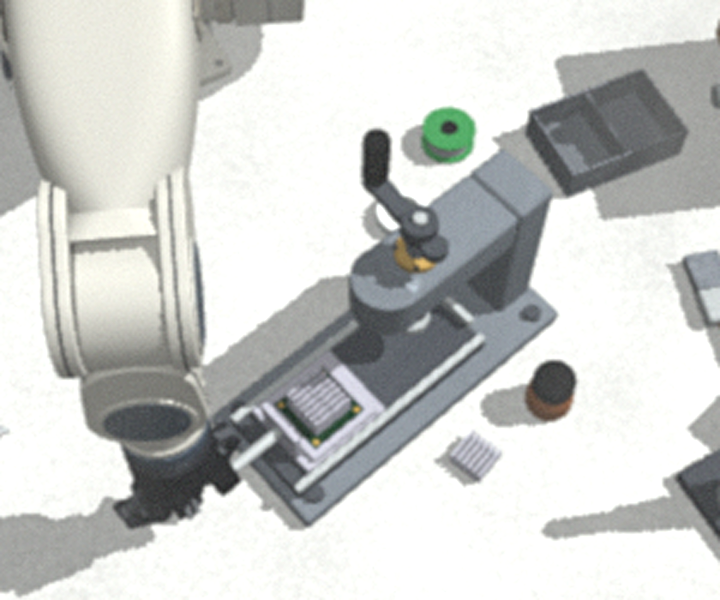

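The jaws are lined up in front of the knob and the arm is well clear of the crank. Now I'll push.

```bash
python3 -m inch '[{"delta_pos":[-1.7,7.8,0],"roll":0,"grip":0},{"delta_pos":[-3.3,15.6,0],"roll":0,"grip":0},{"delta_pos":[-5,23.5,0],"roll":0,"grip":0},{"delta_pos":[-6.7,31.3,0],"roll":0,"grip":0},{"delta_pos":[-8.3,39.1,0],"roll":0,"grip":0},{"delta_pos":[-10,47,0],"roll":0,"grip":0},{"delta_pos":[-12.5,58.7,0],"roll":0,"grip":0},{"delta_pos":[-15,70.4,0],"roll":0,"grip":0},{"delta_pos":[-17.5,82.2,0],"roll":0,"grip":0},{"delta_pos":[-20,93.9,0],"roll":0,"grip":0},{"delta_pos":[-22.5,105.6,0],"roll":0,"grip":0},{"delta_pos":[-24.5,115.4,0],"roll":0,"grip":0}]'
```

```text
time: 3.9
ee_pos: [578.2, -58.4, 68.3]
tool_rot: [-0.0, 0.994, 0.106, -0.0]
force: [-1.3, -4.9, 3.6]
width: 0.1
```

```bash
python3 -m inch '[{"delta_pos":[-0.8,4,0],"roll":0,"grip":0},{"delta_pos":[-1.7,8,0],"roll":0,"grip":0},{"delta_pos":[-2.3,11,0],"roll":0,"grip":0},{"delta_pos":[-2.7,13,0],"roll":0,"grip":0},{"delta_pos":[-2.7,13,0],"roll":0,"grip":0}]'
```

```text
time: 4.53
ee_pos: [575.7, -46.0, 68.1]
tool_rot: [-0.0, 0.994, 0.106, -0.0]
force: [-0.3, -3.1, 0.7]
width: -0.0
```

```bash
python3 -m inch '[{"delta_pos":[-0.4,2,0],"roll":0,"grip":0},{"delta_pos":[-0.8,4,0],"roll":0,"grip":0},{"delta_pos":[-0.8,4,0],"roll":0,"grip":0}]'; python3 -m inch '[{"delta_pos":[-0.4,2,0],"roll":0,"grip":0},{"delta_pos":[-0.6,3,0],"roll":0,"grip":0},{"delta_pos":[-0.6,3,0],"roll":0,"grip":0}]'
```

```text
time: 4.9
ee_pos: [574.9, -42.0, 68.2]
tool_rot: [-0.0, 0.994, 0.106, -0.0]
force: [-0.2, -3.2, 0.3]
width: 0.1
time: 5.28
ee_pos: [574.3, -39.5, 68.2]
tool_rot: [0.0, 0.994, 0.106, -0.0]
force: [-2.5, -6.4, -0.2]
width: 0.2
```

```bash
python3 -m inch '[{"delta_pos":[-0.4,2,0],"roll":0,"grip":0},{"delta_pos":[-0.6,3,0],"roll":0,"grip":0},{"delta_pos":[-0.6,3,0],"roll":0,"grip":0}]'
```

```text
time: 5.65
ee_pos: [574.3, -39.2, 68.3]
tool_rot: [0.003, 0.995, 0.105, -0.0]
force: [-0.0, -20.3, -3.1]
width: -0.1
```

Home: the force jumped to 20 N with no travel. I'll back off, rise, and go above the handle with the jaws open.

```bash
python3 -m inch '[{"delta_pos":[3,-12,0],"roll":0,"grip":0},{"delta_pos":[9,-45,0],"roll":0,"grip":0},{"delta_pos":[9,-55,30],"roll":0,"grip":0},{"delta_pos":[9,-55,85],"roll":0,"grip":0},{"delta_pos":[9,-55,140],"roll":0,"grip":0},{"delta_pos":[9,-55,195],"roll":0,"grip":20},{"delta_pos":[9,-55,245],"roll":0,"grip":50},{"delta_pos":[-5,-30,285],"roll":0,"grip":85},{"delta_pos":[-35,15,285],"roll":0,"grip":85},{"delta_pos":[-65,65,285],"roll":0,"grip":85},{"delta_pos":[-93,110,285],"roll":0,"grip":85},{"delta_pos":[-93,129,285],"roll":0,"grip":85}]' && python3 -m inch '[{"delta_pos":[0,0,0],"roll":0,"grip":85},{"delta_pos":[0,0,0],"roll":0,"grip":85}]' && python3 - <<'E'
from h import *
s=robot.read_state();print(s['ee_pos'],s['joint_positions'])
w=grab('wrist','w1.png'); print(w['fx'],w['cx'],w['cy'])
b=grab('scene','s3.png')
c=np.hstack([cv2.resize(w['pixels'],(640,480)),]);cv2.imwrite('pics/w1b.png',cv2.convertScaleAbs(c[:,:,::-1],alpha=1.6))
E
```

```text
time: 7.15
ee_pos: [478.9, 95.3, 354.4]
tool_rot: [-0.001, 0.994, 0.107, 0.001]
force: [0.7, -0.4, 0.6]
width: 85.1
time: 7.4
ee_pos: [481.0, 92.6, 353.2]
tool_rot: [-0.0, 0.994, 0.106, -0.0]
force: [0.5, 0.5, 1.3]
width: 85.0
[481.03077643  92.5902338  353.16203896] [1.84038115e-02 1.44567673e-01 1.37440173e-01 1.56384707e+00
 4.40237914e-04 2.94787815e+00]
371.64829954431775 318.5128684572102 238.22498038234042
```

View pics/w1b.png

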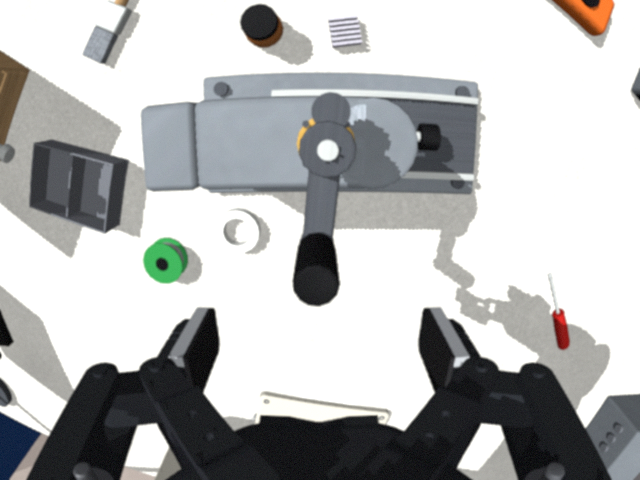

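The wrist view shows the knob up by the head, so the tray is in. The handle top is at (316,285), centred between the jaws, and the hub cap is at (327,150). I'll cast those rays.

```bash
python3 - <<'E'
from h import *
w=load('w1')
R=cv2.Rodrigues(np.array(w['rvec'],float))[0];t=np.array(w['tvec'],float).ravel();C=-R.T@t
def fz(u,v,z):
    x,y=u-w['cx'],v-w['cy'];r=np.hypot(x,y);th=r/w['fx']
    d=R.T@np.array([np.sin(th)*x/r,np.sin(th)*y/r,np.cos(th)]);return C+d*(z-C[2])/d[2]
print(C,fz(316,285,307),fz(327,150,266), fz(439,137,63), fz(418,137,63))
E
```

```text
[562.06860916 109.9801255  479.26945107] [479.53827166  93.86290326 307.        ] [544.04707756 101.46273114 266.        ] [572.1358687  -28.45769788  63.        ] [565.52732245  -4.00403999  63.        ]
```

```bash
python3 -m inch '[{"delta_pos":[-0.7,0.6,-30],"roll":0,"grip":85},{"delta_pos":[-0.7,0.6,-55],"roll":0,"grip":60},{"delta_pos":[-0.7,0.6,-64],"roll":0,"grip":40},{"delta_pos":[-0.7,0.6,-64],"roll":0,"grip":18},{"delta_pos":[-0.7,0.6,-64],"roll":0,"grip":18},{"delta_pos":[-0.7,0.6,-64],"roll":0,"grip":18},{"delta_pos":[-0.7,0.6,-64],"roll":0,"grip":18}]' 70; python3 -c "
from h import *
s=robot.read_state();print(s['time'],s['ee_pos'],s['force'],s['width'])
c=np.array([544.6,100]);d=s['ee_pos'][:2]-c;print(np.hypot(*d),np.degrees(np.arctan2(d[1],d[0])))"
```

```text
time: 8.38
ee_pos: [480.4, 93.3, 290.0]
tool_rot: [0.0, 0.994, 0.106, 0.001]
force: [-1.0, -1.5, 4.7]
width: 23.5
8.375 [480.36457298  93.26079172 290.02565028] [-1.0394926  -1.54153807  4.71065645] 23.477042777680534
64.58797886098712 -174.01076960190167
```

```bash
cat >> h.py <<'E'
def arc(turned,n,step=15,c=(544.6,100.),R=64.8,phi0=186.):
    "offsets from the pose after `turned` degrees"
    P=lambda a:np.array([R*np.cos(np.radians(phi0-a)),R*np.sin(np.radians(phi0-a)),-8*a/360])
    return [np.round(P(turned+step*(i+1))-P(turned),1).tolist() for i in range(n)]
def rep(c=(544.6,100.),phi0=186.):
    s=robot.read_state();d=s['ee_pos'][:2]-np.array(c);ph=np.arctan2(d[1],d[0])
    f=s['force'];tan=np.array([np.sin(ph),-np.cos(ph)]);rad=np.array([np.cos(ph),np.sin(ph)])
    print('t %.2f R %.1f turned %.1f z %.1f | Ftan %.1f Frad %.1f Fz %.1f w %.1f'%(s['time'],np.hypot(*d),(phi0-np.degrees(ph))%360,s['ee_pos'][2],f[:2]@tan,f[:2]@rad,f[2],s['width']))
E
python3 -c "
from h import *
print(arc(0,6))"
```

```text
[[0.4, 16.9, -0.3], [5.2, 33.1, -0.7], [14.1, 47.6, -1.0], [26.4, 59.2, -1.3], [41.2, 67.3, -1.7], [57.7, 71.2, -2.0]]
```

```bash
python3 -m inch '[{"delta_pos":[0.1,8,-0.2],"roll":0,"grip":18},{"delta_pos":[0.4,16.9,-0.3],"roll":0,"grip":18},{"delta_pos":[5.2,33.1,-0.7],"roll":0,"grip":18},{"delta_pos":[14.1,47.6,-1],"roll":0,"grip":18},{"delta_pos":[26.4,59.2,-1.3],"roll":0,"grip":18},{"delta_pos":[41.2,67.3,-1.7],"roll":0,"grip":18}]'; python3 -c "
from h import *
rep();print(arc(75,2))"
```

```text
time: 9.12
ee_pos: [520.3, 161.4, 288.3]
tool_rot: [-0.0, 0.994, 0.106, -0.001]
force: [-7.2, -3.3, 8.5]
width: 23.3
t 9.12 R 66.0 turned 74.4 z 288.3 | Ftan -7.9 Frad -0.4 Fz 8.5 w 23.3
[[16.4, 3.9, -0.3], [33.4, 3.5, -0.7]]
```

```bash
python3 -m inch '[{"delta_pos":[16.4,3.9,-0.3],"roll":0,"grip":18},{"delta_pos":[33.4,3.5,-0.7],"roll":0,"grip":18}]'; python3 -c "
from h import *
rep();print(arc(105,2))"
```

```text
time: 9.38
ee_pos: [554.1, 165.5, 287.7]
tool_rot: [-0.001, 0.994, 0.106, -0.0]
force: [-8.3, 0.5, 8.2]
width: 23.4
t 9.38 R 66.2 turned 104.2 z 287.7 | Ftan -8.3 Frad -0.7 Fz 8.2 w 23.4
[[16.2, -4.8, -0.3], [30.6, -13.6, -0.7]]
```

```bash
python3 -m inch '[{"delta_pos":[16.2,-4.8,-0.3],"roll":0,"grip":18},{"delta_pos":[30.6,-13.4,-0.7],"roll":0,"grip":18}]'; python3 -c "
from h import *
rep();print(arc(135,2))"
```

```text
time: 9.62
ee_pos: [585.2, 152.2, 287.0]
tool_rot: [-0.001, 0.994, 0.107, 0.0]
force: [-7.8, 3.6, 7.7]
width: 23.6
t 9.62 R 66.1 turned 133.9 z 287.0 | Ftan -8.3 Frad -1.9 Fz 7.7 w 23.6
[[11.6, -12.3, -0.3], [19.7, -27.1, -0.7]]
```

```bash
python3 -m inch '[{"delta_pos":[11.6,-12.3,-0.3],"roll":0,"grip":18},{"delta_pos":[19.7,-27.1,-0.7],"roll":0,"grip":18}]'; python3 -c "
from h import *
rep();print(arc(165,2))"
```

```text
time: 9.88
ee_pos: [605.4, 125.0, 286.4]
tool_rot: [-0.001, 0.994, 0.107, 0.001]
force: [-5.8, 5.4, 7.5]
width: 23.6
t 9.88 R 65.8 turned 163.6 z 286.4 | Ftan -7.2 Frad -3.4 Fz 7.5 w 23.6
[[3.9, -16.4, -0.3], [3.5, -33.4, -0.7]]
```

```bash
python3 -m inch '[{"delta_pos":[3.9,-16.4,-0.3],"roll":0,"grip":18},{"delta_pos":[3.5,-33.4,-0.7],"roll":0,"grip":18}]'; python3 -c "
from h import *
rep();print(arc(195,2))"
```

```text
time: 10.12
ee_pos: [609.2, 91.4, 285.7]
tool_rot: [-0.001, 0.994, 0.106, 0.001]
force: [-3.6, 9.0, 7.8]
width: 23.6
t 10.12 R 65.2 turned 193.6 z 285.7 | Ftan -8.5 Frad -4.7 Fz 7.8 w 23.6
[[-4.8, -16.2, -0.3], [-13.6, -30.6, -0.7]]
```

```bash
python3 -m inch '[{"delta_pos":[-5.2,-16.2,-0.3],"roll":0,"grip":18},{"delta_pos":[-14.1,-30.4,-0.7],"roll":0,"grip":18}]'; python3 -c "
from h import *
rep();print(arc(225,2))"
```

```text
time: 10.38
ee_pos: [595.7, 60.6, 285.0]
tool_rot: [-0.001, 0.994, 0.106, 0.002]
force: [1.6, 8.1, 6.7]
width: 23.7
t 10.38 R 64.5 turned 223.7 z 285.0 | Ftan -7.4 Frad -3.7 Fz 6.7 w 23.7
[[-12.3, -11.6, -0.3], [-27.1, -19.7, -0.7]]
```

```bash
python3 -m inch '[{"delta_pos":[-12.3,-11.6,-0.3],"roll":0,"grip":18},{"delta_pos":[-27.1,-19.5,-0.7],"roll":0,"grip":18}]'; python3 -c "
from h import *
rep();print(arc(255,2))"
```

```text
time: 10.62
ee_pos: [568.8, 40.6, 284.4]
tool_rot: [-0.0, 0.994, 0.106, 0.002]
force: [5.5, 7.1, 5.4]
width: 23.3
t 10.62 R 64.1 turned 253.8 z 284.4 | Ftan -7.7 Frad -4.5 Fz 5.4 w 23.3
[[-16.4, -3.9, -0.3], [-33.4, -3.5, -0.7]]
```

```bash
python3 -m inch '[{"delta_pos":[-16.4,-3.6,-0.3],"roll":0,"grip":18},{"delta_pos":[-33.4,-3.1,-0.7],"roll":0,"grip":18}]'; python3 -c "
from h import *
rep();print(arc(285,2))"
```

```text
time: 10.88
ee_pos: [535.5, 36.8, 283.7]
tool_rot: [0.001, 0.994, 0.105, 0.003]
force: [7.7, 2.8, 5.4]
width: 23.3
t 10.88 R 63.9 turned 284.2 z 283.7 | Ftan -7.2 Frad -3.9 Fz 5.4 w 23.3
[[-16.2, 4.8, -0.3], [-30.6, 13.6, -0.7]]
```

```bash
python3 -m inch '[{"delta_pos":[-16.2,5,-0.3],"roll":0,"grip":18},{"delta_pos":[-30.4,13.8,-0.7],"roll":0,"grip":18}]'; python3 -c "
from h import *
rep();print(arc(315,2))"
```

```text
time: 11.12
ee_pos: [504.7, 50.0, 283.1]
tool_rot: [0.001, 0.994, 0.105, 0.002]
force: [7.0, -2.2, 4.4]
width: 23.5
t 11.12 R 64.0 turned 314.6 z 283.1 | Ftan -6.9 Frad -2.7 Fz 4.4 w 23.5
[[-11.6, 12.3, -0.3], [-19.7, 27.1, -0.7]]
```

```bash
python3 -m inch '[{"delta_pos":[-11.6,12.3,-0.3],"roll":0,"grip":18},{"delta_pos":[-19.5,27.1,-0.7],"roll":0,"grip":18}]'; python3 -c "
from h import *
rep();print(arc(345,2))"
```

```text
time: 11.38
ee_pos: [484.4, 77.1, 282.4]
tool_rot: [0.002, 0.994, 0.105, 0.001]
force: [4.8, -6.8, 4.4]
width: 23.4
t 11.38 R 64.4 turned 345.2 z 282.4 | Ftan -8.1 Frad -2.1 Fz 4.4 w 23.4
[[-3.9, 16.4, -0.3], [-3.5, 33.4, -0.7]]
```

```bash
python3 -m inch '[{"delta_pos":[-3.9,16.4,-0.3],"roll":0,"grip":18},{"delta_pos":[-3.5,33.4,-0.7],"roll":0,"grip":18}]'; python3 -c "
from h import *
rep();print(arc(375,2))"
```

```text
time: 11.62
ee_pos: [480.4, 110.9, 281.7]
tool_rot: [0.001, 0.994, 0.105, 0.001]
force: [2.6, -8.6, 6.0]
width: 23.2
t 11.62 R 65.1 turned 15.6 z 281.7 | Ftan -8.0 Frad -4.0 Fz 6.0 w 23.2
[[4.8, 16.2, -0.3], [13.6, 30.6, -0.7]]
```

```bash
python3 -m inch '[{"delta_pos":[5,16.2,-0.3],"roll":0,"grip":18},{"delta_pos":[13.8,30.5,-0.7],"roll":0,"grip":18}]'; python3 -c "
from h import *
rep();print(arc(405,2))"
```

```text
time: 11.88
ee_pos: [493.8, 141.6, 281.0]
tool_rot: [0.001, 0.994, 0.106, 0.0]
force: [-4.4, -11.0, 9.7]
width: 23.6
t 11.88 R 65.7 turned 45.3 z 281.0 | Ftan -11.4 Frad -3.6 Fz 9.7 w 23.6
[[12.3, 11.6, -0.3], [27.1, 19.7, -0.7]]
```

Ftan went from about 8 N to 11.4 N between 376° and 405°, so contact is at roughly 384°. The target is therefore about 563°. One smaller step to confirm.

```bash
python3 -m inch '[{"delta_pos":[12.3,11.6,-0.3],"roll":0,"grip":18},{"delta_pos":[27.1,19.5,-0.7],"roll":0,"grip":18}]'; python3 -c "
from h import *
rep();print(arc(435,4))"
```

```text
time: 12.12
ee_pos: [520.3, 161.5, 280.3]
tool_rot: [0.001, 0.994, 0.106, -0.001]
force: [-9.1, -7.9, 12.1]
width: 23.4
t 12.12 R 66.1 turned 74.5 z 280.3 | Ftan -11.4 Frad -4.0 Fz 12.1 w 23.4
[[16.4, 3.9, -0.3], [33.4, 3.5, -0.7], [49.6, -1.3, -1.0], [64.0, -10.1, -1.3]]
```

```bash
python3 -m inch '[{"delta_pos":[16.4,3.7,-0.3],"roll":0,"grip":18},{"delta_pos":[33.4,3.3,-0.7],"roll":0,"grip":18},{"delta_pos":[49.6,-1.5,-1],"roll":0,"grip":18},{"delta_pos":[63.8,-10.3,-1.3],"roll":0,"grip":18}]'; python3 -c "
from h import *
rep();print(arc(495,5))"
```

```text
time: 12.62
ee_pos: [584.4, 152.9, 279.0]
tool_rot: [-0.001, 0.994, 0.107, -0.0]
force: [-11.3, 5.3, 10.6]
width: 23.4
t 12.62 R 66.2 turned 133.0 z 279.0 | Ftan -12.2 Frad -2.5 Fz 10.6 w 23.4
[[11.6, -12.3, -0.3], [19.7, -27.1, -0.7], [23.7, -43.6, -1.0], [23.2, -60.5, -1.3], [18.4, -76.7, -1.7]]
```

```bash
python3 -m inch '[{"delta_pos":[11.4,-12.3,-0.3],"roll":0,"grip":18},{"delta_pos":[19.3,-27.1,-0.7],"roll":0,"grip":18},{"delta_pos":[23.2,-43.6,-1],"roll":0,"grip":18},{"delta_pos":[22.6,-60.5,-1.3],"roll":0,"grip":18},{"delta_pos":[21.0,-68.5,-1.5],"roll":0,"grip":18}]'; python3 -c "
from h import *
rep();rep((544.2,101.2),187.1)"
```

```text
time: 13.25
ee_pos: [607.6, 84.3, 277.6]
tool_rot: [-0.002, 0.994, 0.106, 0.002]
force: [3.9, 11.2, 6.8]
width: 23.4
t 13.25 R 64.9 turned 200.0 z 277.6 | Ftan -11.8 Frad 1.1 Fz 6.8 w 23.4
t 13.25 R 65.6 turned 202.0 z 277.6 | Ftan -11.8 Frad 0.9 Fz 6.8 w 23.4
```

About 177° past contact. I'll open, lift straight up and check.

```bash
python3 -m inch '[{"delta_pos":[0,0,0],"roll":0,"grip":30},{"delta_pos":[0,0,0],"roll":0,"grip":50},{"delta_pos":[0,0,0],"roll":0,"grip":65},{"delta_pos":[0,0,0],"roll":0,"grip":65},{"delta_pos":[0,0,30],"roll":0,"grip":65},{"delta_pos":[0,0,80],"roll":0,"grip":65},{"delta_pos":[0,0,120],"roll":0,"grip":65},{"delta_pos":[-40,0,130],"roll":0,"grip":65},{"delta_pos":[-90,-30,130],"roll":0,"grip":65},{"delta_pos":[-130,-70,130],"roll":0,"grip":65},{"delta_pos":[-170,-110,130],"roll":0,"grip":65},{"delta_pos":[-170,-110,130],"roll":0,"grip":65}]'; python3 - <<'E'
from h import *
b=grab('scene','s4.png');a=grab('top','t4.png')
B=cv2.resize(b['pixels'][120:380,150:500],None,fx=1.6,fy=1.6,interpolation=2)
A=cv2.resize(a['pixels'][150:340,140:500],(560,296),interpolation=2)
o=np.vstack([B[:300],A]);cv2.imwrite('pics/end.png',cv2.convertScaleAbs(o[:,:,::-1],alpha=1.6));print(B.shape)
a0=load('top1');d=cv2.absdiff(a0['pixels'],a['pixels']).max(2)
for n,(u,v) in dict(spool=(235,313),tape=(272,291),jar=(270,198),sink=(306,195),driver=(465,308),brush=(195,195),bin=(180,280)).items(): print(n,np.mean(d[v-14:v+15,u-14:u+15]>40))
E
```

```text
time: 14.75
ee_pos: [434.0, -28.8, 407.5]
tool_rot: [0.001, 0.995, 0.104, 0.001]
force: [0.8, 0.4, 0.1]
width: 64.9
(416, 560, 3)
spool 0.0
tape 0.0
jar 0.0
sink 0.2437574316290131
driver 0.0011890606420927466
brush 0.0
bin 0.0
```

View pics/end.png

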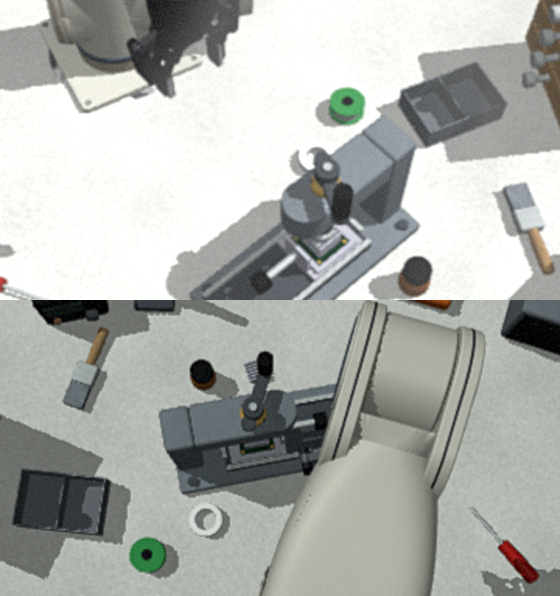

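The crank sits at about +x, released. The tray is in with the module under the foot, and the bystanders are in place; the spare-sink difference is just the handle now covering it in the view. One numeric check, then I'll hand in.

```bash
python3 - <<'E'
from h import *
b=load('s4');a=load('t4')
yv=np.array([-.208,.978])
k=onz(b,150+262/1.6,120+278/1.6,65)[:2];print('knob centre press y',(k-[544.3,100.8])@yv)
h=onz(b,150+342/1.6,120+205/1.6,267)[:2]-[544.3,100.8];print('handle R,turned',np.hypot(*h),187-np.degrees(np.arctan2(h[1],h[0])))
s=robot.read_state();print(s['force'],s['qvel'].round(3))
print(robot.hand_in())
E
```

```text
knob centre press y -115.74173131375193
handle R,turned 70.52834051917338 204.25076978660056
[ 0.52009347 -0.34303363  0.1438099 ] [ 0.027  0.028  0.01  -0.002  0.001  0.004]
the job is handed in; nothing more can be done
None
```

I pushed the tray home, wound the crank to contact plus about half a turn, released it and handed the job in at about 15 s. No verdict was reported. I never measured the clamp force directly; it is inferred from the crank angle.

- **Tray:** the push force jumped from about 4 N to 20 N with no further travel, so the tray is against its stop. The final picture puts the knob centre at press y of about -116 mm, against -119 mm expected when home; that reading is only good to a few mm.
- **Contact:** the force on the handle was about 8 N turning free. It rose to 11.4 N between 376° and 405° from the start, and stayed there on the next step, so I took contact as roughly 376–391°.
- **Half turn:** I stopped at about 561°, which is 170–185° past contact, at about 12 N. The increase over free was about 4 N, slightly under the 5 N you gave for half a turn.
- **Release:** in the final picture the crank angle matches where I let go, within about 2°. The handle radius came out at 70.5 mm instead of 65 mm, which I put down to picking the pixel by eye.
- **Module:** it can be seen under the foot, but I did not measure its centring or tilt.
- **Bystanders:** six of the seven show essentially no change between the first and last top views. The spare heat sink is partly hidden by the handle in the last one, so its position was only judged by eye.

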